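# Put the whetstone away under a flush sliding lid

### The job

Put the small whetstone away: slide the box's flush lid open, lay the stone flat in the empty compartment without dropping it, and slide the lid fully home again. The lid has no handle, so press a fingertip on it and drag; it is thin and cracks if pushed with more than 22 N. Leave the other things on the bench where they are.

Things in the scene. Friction and masses are not known exactly. Their poses are not given: they have to be found in the camera images.
- stone_box: Low wooden box fixed to the bench between two 14 mm high cleats along its long sides. Outside 134 mm (its x) by 210 mm (its y); origin at the centre of its underside, z up. Rims 46 mm high at mid-length, climbing to +y by 2.5 mm per 100 mm. Walls 12 mm, floor 8 mm thick. A flush lid closes the whole top and slides out over the +y end, whose wall is lower to let it pass.
- compartment (a point): Centre of the floor of the empty compartment, 8 mm above the bench; axes as the box. The compartment is 110 mm (x) by 99 mm (y), between the -y end wall and a divider 30 mm high. In the box it spans y = -93 to +6 mm, so this point is at y = -43.5 mm.
- lid: Thin plywood panel 109 (x) by 204 (y) by 6 mm, no grip or notch, flush with the box rims. Origin at the centre of its top face. It slides along its y, which climbs with the rims: fully open it stands 2.5 mm higher. Under a finger it sinks 1 mm per 10 N and springs back; above 22 N it cracks. Fingertip friction varies: pressed too lightly the finger slips; 12 to 16 N is enough to carry it.
- lid_carrier (a joint): How far the lid is slid open, in m along the box's +y: 0 fully home (lid origin at y = +3 mm in the box, its -y edge hidden 6 mm deep in a groove of the -y end wall), 0.100 fully open at its stop. It starts closed to within 4 mm. It drags with about 7 N and stays where it is left. The length uncovered, from the inner face of the -y end wall, is this value less 6 mm.
- small_stone: The small grey whetstone to be put away: block 26 mm (x) by 60 mm (y) by 18 mm high, lying flat on the bench, about 80 g; origin at the centre of its underside. It fits under the lid with over 10 mm to spare.
- big_stone: Bystander: the bigger grey whetstone, 44 x 90 x 24 mm, which stays on the bench. Leave alone.
- screwdriver: Bystander: a screwdriver about 200 mm long, lying on the bench. Leave alone.
- mallet: Bystander: a hammer about 260 mm long, lying beyond the box. Leave alone.
- oil_bottle: Bystander: an amber bottle, 48 mm across, 110 mm tall. Leave alone.
- bench_brush: Bystander: a bench brush lying near the robot. Leave alone.
- offcut: Bystander: a wooden offcut, 50 x 80 x 30 mm. Leave alone.
- wax_tin: Bystander: a steel tin, 70 mm across, 40 mm tall. Leave alone.

How it is judged (in metres and radians):
On the way, in this order (a step that is already met when the one before it is completed fails the run):
1. the lid is slid open at least 75 mm (value of joint lid_carrier above 0.075 m), for 0.1 s.
2. the small stone lies flat in the empty compartment, released (x of small_stone in the frame of stone_box between -0.05 and 0.05 m and y of small_stone in the frame of stone_box between -0.085 and -0.002 m and z of small_stone in the frame of stone_box below 0.014 m and angle between small_stone's own z axis and vertical below 0.15 rad and linear speed of small_stone below 0.03 m/s and contact force between the fingers and small_stone below 0.1 N), for 0.2 s.
At the end, for the whole second after the job is handed in: The lid is fully home (within 3 mm of its closed stop) and at rest; the small stone lies flat (within 0.15 rad), still and released on the floor of the compartment between the divider and the -y end wall (all of step 2 and value of joint lid_carrier below 0.003 m and velocity of joint lid_carrier below 0.005 m/s); the robot touches nothing.
It fails at once if the lid is pressed or pushed with more than 22 N (contact force between anything else and lid above 22 N).
It fails at once if the small stone is dropped (moves unheld faster than 0.5 m/s) (contact force between the fingers and small_stone below 0.01 N and linear speed of small_stone above 0.5 m/s).
It fails at once if another thing on the bench is moved more than 30 mm (distance of any of big_stone, screwdriver, mallet, oil_bottle, bench_brush, offcut, wax_tin from where it was at the start of the episode above 0.03 m).
It also fails if it takes over 72 s, if anything falls off the work surface, if the arm or the gripper's body presses on something with over 40 N, if the wrist force passes 120 N, or if a joint passes its speed limit or range.

### The arm

A 6-joint arm with a two-finger parallel gripper is mounted at the origin on the work surface. World frame = base frame: x ahead of the robot, y to its left, z up, the work surface at z = 0. Lengths are in m, angles in degrees, forces in N, time in s.
With the tool pointing down it reaches from about 0.4 to 0.825 m from the base axis. Payload 7 kg.
Tool frame: the origin (TCP) lies on the front face of the gripper's body, between the roots of the fingers; the fingertips stand 66 mm ahead of it and the grasp point (between the pads) lies 47 mm ahead of it; z points along the fingers, y is the line along which they close (so a half turn about z gives the same grasp; the last joint's range is limited). The gripper opens to 88 mm and grips with 3 to 60 N. Pads are 19 mm wide; open, the fingers measure 130 mm over their backs; the gripper's body (78 mm by 193 mm) begins 47 mm behind the grasp point.
Start: joints at [-54.483, 20.546, 0.682, 0, -70.136, -16.507], TCP at [0.22, -0.638, 0.292] pointing down, gripper open.
Joint ranges: [-176.03, 176.03], [-82.01, 121.73], [-58.28, 71.71], [-173.87, 95.51], [-174.79, -0.11], [-173.66, 173.66]. Speed limits (degrees/s): [136.94, 136.94, 172.46, 180, 180, 180].

### API

Orientations are given as [roll, pitch, yaw] about the fixed x, y, z axes, in that order (R = Rz(yaw) Ry(pitch) Rx(roll)).
In Python, from plant import ctrl gives the robot as it stands.
- The arm moves only by the tool send_rows, never from a script. Its argument "deltas" is a list of rows, each a list of 2 entries, a list of its own where there are three numbers: the shift along the tool's x, y, z each as a share of 800 mm, from -1 to 1, then the turn about the tool's z as a share of 90 degrees, from -1 to 1. A call has exactly 5 rows; each row is the pose to reach, as a shift and turn from the pose commanded when the call began, along the tool's axes at that moment; what a row does not reach only later rows make up. A row lasts 1/12 s, in which the tool goes at most 41.7 mm and 7.16 degrees, less where a joint would pass 70% of its speed; a pose out of reach is approached as far as the arm can. A call with a number of a shift or a turn outside -1 to 1 is refused whole. A call with a gripper value outside its range is refused whole. "gripper" is the opening, from 0 (shut) to 1 (fully open), set as the call begins (left out, the last holds). The fingers move at their own pace and stop on an object; the grip force is fixed at half the most. Time passes only in rows, so rows that repeat a pose let the fingers close, or fill a call up. It gives the time, the measured TCP pose, the force, the opening and the grip force at its end, in the units of the state.
- ctrl.get_obs(): the state, without advancing time (a new reading comes with each control period).
- ctrl.snapshot(name): name is "side" or "top"; returns a dict with "color" (400x640x3 uint8, red, green, blue), "vertical_fov" (degrees; the focal length in pixels is half the picture's height over the tangent of half this angle, whatever the lens; pixels are square), "cx", "cy" (the principal point, pixels), "rvec" (rotation vector, rad) and "tvec" (3), from world to camera coordinates, as OpenCV has them. Camera axes: x right, y down, z forward; pixel columns grow to the right and rows downward; lengths in m; the calibration is good to about 2 mm. A picture is of the moment at which its call begins. There is no depth.
- ctrl.close_job(): hands the job in; it is judged then, once.
Trained networks look in a picture, given as the dict that the camera call returned (one of the last four; its "shot" number tells which), for a name from the list of things; names that differ only in an ending like _2 or _b are one class to them, and where a whole thing is asked for, a point or a joint stands for the part that bears it (a point fixed in the world has none). Each returns a list of dicts, best first, with "conf" (0 to 1); they miss things now and then, are a little off and sometimes report something else, mostly with a low value. They report only what shows in the picture. A call takes as long as a camera call.
- ctrl.boxes_of(picture, thing): "xy" ([column, row] as shares, 0 to 1, of the picture: columns of its width, rows of its height, amid what is visible of it).
- ctrl.cut_out(picture, thing): "pixels" (400x640 bool, what is visible of it) and "xy" ([column, row] as shares, 0 to 1, of the picture: columns of its width, rows of its height, amid what is visible of it).
The state is a dict: "clock": time; "joint_pos": joint angles; "qvel": joint speeds; "tau": joint torques, N m; "tool_pos": TCP position; "orientation": TCP orientation; "force": force on the tool from outside, world axes, zero at the start; "moment": the same for the moment, N m; "opening": finger opening in m; "gripper_force": force on a finger pad.
Only numpy, scipy, OpenCV 4.12 (cv2) and the standard library are available. Lean on these libraries where they do the work, as an engineer would, in place of code of your own. Each camera call takes 0.05 s, during which the arm holds its last target. There are 200 camera calls.

## Working session

There is one attempt and no reset: what is moved stays moved. The work goes in short steps, Python scripts to look and compute and a tool call to move; the robot and the scene stay as the last step left them, time stands still between calls to the robot, and variables do not carry over. Pictures are saved under pics/ and viewed, at most 10 in all, crops included, and the job is handed in when it is done.

Besides the shell and the picture viewer there is one more tool, called after "Emit:" by a JSON object that holds its "method" and its "body", one argument or row to a line. send_rows: Moves the arm, as the interface text tells. Shift numbers are shares of 800 mm and turn numbers shares of 90 degrees, none past 1 either way. Its arguments: {"type":"object","properties":{"deltas":{"type":"array","items":{"type":"array"}},"gripper":{"type":"number"}},"required":["deltas"]}

```bash
mkdir -p pics; cat > h.py <<'E'
import numpy as np, cv2
from plant import ctrl
def K(p):
    f=200/np.tan(np.radians(p["vertical_fov"])/2)
    return np.array([[f,0,p["cx"]],[0,f,p["cy"]],[0,0,1.]])
def ray(p,uv,z):
    R=cv2.Rodrigues(np.array(p["rvec"],float))[0]; t=np.array(p["tvec"],float).ravel()
    C=-R.T@t; uv=np.atleast_2d(uv).astype(float)
    d=(R.T@np.linalg.inv(K(p))@np.c_[uv,np.ones(len(uv))].T).T
    return C+d*((z-C[2])/d[:,2])[:,None]
def proj(p,X):
    return cv2.projectPoints(np.array(X,float).reshape(-1,3),np.array(p["rvec"],float),np.array(p["tvec"],float),K(p),None)[0][:,0]
def save(p,n): cv2.imwrite("pics/%s.png"%n,p["color"][:,:,::-1])
E
python3 - <<'E'
from h import *
o=ctrl.get_obs(); print({k:np.round(v,3).tolist() for k,v in o.items()})
for n in("top","side"):
    p=ctrl.snapshot(n); save(p,n+"0"); print(n,p.keys(),p["vertical_fov"],p["cx"],p["cy"],p["rvec"],p["tvec"])
    for t in("stone_box","lid","small_stone","big_stone","oil_bottle","wax_tin","offcut","screwdriver","mallet","bench_brush"):
        r=ctrl.cut_out(p,t)
        for q in r[:2]:
            m=q["pixels"].astype(np.uint8); c=np.column_stack(np.nonzero(m)[::-1])
            rc=cv2.minAreaRect(c.astype(np.float32)); b=cv2.boxPoints(rc)
            print(t,round(q["conf"],2),m.sum(),np.round(b).astype(int).tolist(),np.round(ray(p,b,{"stone_box":.046,"lid":.046,"small_stone":.018}.get(t,.02))[:,:2],3).tolist())
E
```

```text
{'clock': 0.0, 'joint_pos': [-54.485, 20.591, 0.632, -0.02, -70.136, -16.505], 'qvel': [0.066, -0.055, -0.017, 0.147, -0.11, 0.027], 'tau': [-0.001, -58.272, 29.304, 6.997, 0.007, -0.0], 'tool_pos': [0.22, -0.638, 0.291], 'orientation': [179.904, -0.009, -160.997], 'force': [-0.082, -0.368, -0.662], 'moment': [0.015, 0.017, -0.004], 'gripper_force': 0.0, 'opening': 0.088}
top dict_keys(['color', 'vertical_fov', 'cx', 'cy', 'rvec', 'tvec', 'shot']) 54.9847701416528 317.249490108214 202.4422109233016 [ 2.16854901 -2.23070452  0.08964969] [0.01951212 0.52345695 1.07784604]
stone_box 0.58 4974 [[249, 218], [252, 156], [343, 161], [340, 223]] [[0.484, 0.195], [0.657, 0.182], [0.636, -0.07], [0.463, -0.055]]
small_stone 0.53 184 [[392, 213], [414, 209], [415, 217], [394, 221]] [[0.488, -0.207], [0.498, -0.269], [0.473, -0.273], [0.464, -0.211]]
small_stone 0.51 2819 [[255, 206], [257, 167], [331, 170], [329, 210]] [[0.519, 0.181], [0.631, 0.173], [0.614, -0.036], [0.503, -0.027]]
big_stone 0.9 505 [[395, 181], [398, 165], [430, 171], [427, 187]] [[0.58, -0.219], [0.626, -0.23], [0.605, -0.
[... 1815 characters left out ...]
012], [0.502, -0.002]]
offcut 0.98 1042 [[233, 344], [258, 338], [270, 379], [245, 385]] [[0.32, -0.38], [0.371, -0.368], [0.396, -0.463], [0.348, -0.473]]
screwdriver 0.68 683 [[320, 365], [412, 347], [415, 360], [323, 378]] [[0.498, -0.443], [0.689, -0.418], [0.688, -0.448], [0.501, -0.471]]
screwdriver 0.22 1969 [[311, 165], [352, 165], [352, 214], [311, 214]] [[0.514, 0.217], [0.637, 0.206], [0.612, -0.008], [0.503, 0.002]]
mallet 0.62 792 [[374, 213], [379, 151], [410, 154], [404, 215]] [[0.672, -0.009], [0.73, 0.266], [0.819, 0.244], [0.75, -0.026]]
bench_brush 0.75 993 [[208, 260], [226, 253], [251, 318], [233, 325]] [[0.243, -0.139], [0.286, -0.119], [0.355, -0.317], [0.317, -0.331]]
```

```bash
python3 - <<'E'
import cv2
a=cv2.imread("pics/top0.png")[90:310,140:500]; b=cv2.imread("pics/side0.png")[100:320,230:430]
cv2.imwrite("pics/a.png",cv2.resize(a,None,fx=2.2,fy=2.2,interpolation=2)); cv2.imwrite("pics/b.png",cv2.resize(b,None,fx=2.6,fy=2.6,interpolation=2))
E
```

```text
(no output)
```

View pics/a.png

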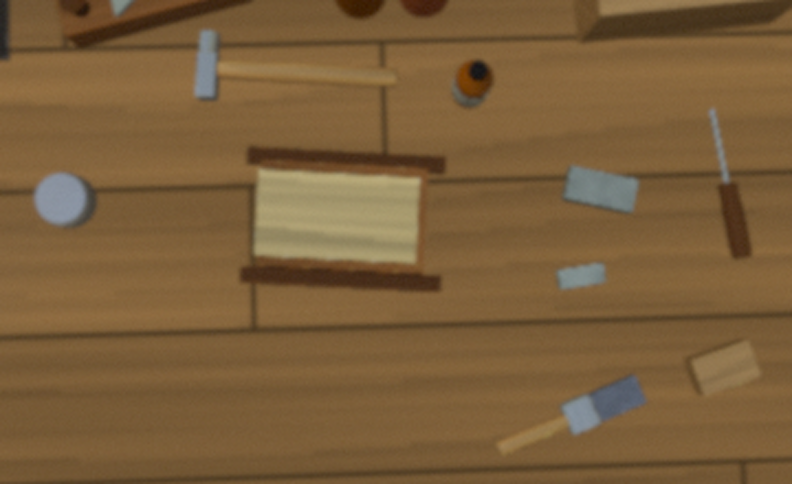

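View pics/b.png

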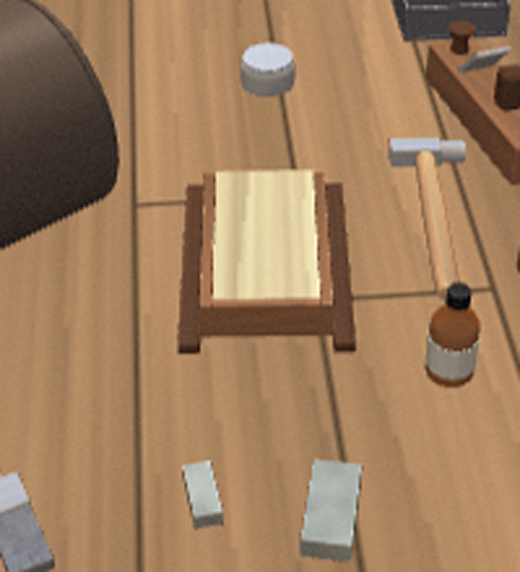

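The top picture shows the closed lid at crop (255–420, 168–263), with both cleats beside it. The small stone is at crop (582, 276) and the big stone is beyond it. The side picture agrees: lid centre about (0.567, 0.073), box yaw about -4.5°, stone about (0.481, -0.242) with yaw about 9°. I'll move towards the lid with the gripper shut.

Emit:
{"method": "send_rows", "body": {
  "deltas": [
    [[-0.035,0.035,0.0056],-0.074],
    [[-0.07,0.07,0.011],-0.148],
    [[-0.105,0.105,0.017],-0.222],
    [[-0.14,0.14,0.022],-0.296],
    [[-0.175,0.175,0.028],-0.37]
  ],
  "gripper": 0
}}

```text
clock: 1.52
tool_pos: [0.3069, -0.4587, 0.2697]
orientation: [-180.0, -0.0, -127.4]
force: [1.4, -0.5, 1.1]
opening: 0.0598
gripper_force: 0.0
```

```bash
cat >> h.py <<'E'
from scipy.spatial.transform import Rotation as Ro
def go(x,y,z,yaw):
    o=ctrl.get_obs(); R=Ro.from_euler('xyz',o["orientation"],degrees=True).as_matrix()
    d=R.T@(np.array([x,y,z])-o["tool_pos"]); a=(o["orientation"][2]-yaw+180)%360-180
    print("t",round(o["clock"],2),"pos",np.round(o["tool_pos"],4),"rpy",np.round(o["orientation"],2),"F",np.round(o["force"],1),"open",round(o["opening"],4))
    print("shares",np.round(d/.8,4),"turn",round(a/90,4),"rows",np.linalg.norm(d)/.0417,abs(a)/7.16)
E
python3 -c "
from h import *
go(.567,.07,.2,-94.5); print(ctrl.get_obs()['joint_pos'])"
```

```text
t 1.52 pos [ 0.3069 -0.4587  0.2697] rpy [-179.98   -0.   -127.39] F [ 1.4 -0.5  1.1] open 0.0598
shares [-0.7225  0.143   0.087 ] turn -0.3654 rows 14.228120448497855 4.593465431266549
[-3.58739171e+01  9.92381041e+00 -1.69080686e+01  5.28747723e-03
 -6.31432465e+01 -1.51768214e+00]
```

Emit:
{"method": "send_rows", "body": {
  "deltas": [
    [[-0.048,0.0095,0.006],-0.073],
    [[-0.096,0.019,0.012],-0.146],
    [[-0.144,0.0285,0.018],-0.219],
    [[-0.192,0.038,0.024],-0.292],
    [[-0.24,0.0475,0.03],-0.365]
  ]
}}

```text
clock: 1.93
tool_pos: [0.3944, -0.2833, 0.246]
orientation: [-179.9, -0.0, -94.5]
force: [1.0, -0.0, 0.0]
opening: 0.0263
gripper_force: 0.0
```

```bash
python3 -c "
from h import *
go(.567,.07,.16,-94.5)"
```

```text
t 1.93 pos [ 0.3944 -0.2833  0.246 ] rpy [-1.7994e+02 -1.0000e-02 -9.4520e+01] F [ 1. -0.  0.] open 0.0263
shares [-0.4573 -0.1802  0.1076] turn -0.0002 rows 9.6525889850729 0.0022049871268310533
```

Emit:
{"method": "send_rows", "body": {
  "deltas": [
    [[-0.0457,-0.018,0.0108],0],
    [[-0.0915,-0.036,0.0215],0],
    [[-0.137,-0.054,0.032],0],
    [[-0.183,-0.072,0.043],0],
    [[-0.2287,-0.09,0.0538],0]
  ]
}}

```text
clock: 2.35
tool_pos: [0.4817, -0.1068, 0.2028]
orientation: [-179.9, 0.0, -94.8]
force: [0.7, -0.2, 0.2]
opening: 0.0008
gripper_force: 0.0
```

Emit:
{"method": "send_rows", "body": {
  "deltas": [
    [[-0.0457,-0.018,0.0108],0],
    [[-0.0915,-0.036,0.0215],0],
    [[-0.137,-0.054,0.032],0],
    [[-0.183,-0.072,0.043],0],
    [[-0.2287,-0.09,0.0538],0]
  ]
}}

```text
clock: 2.77
tool_pos: [0.5689, 0.0695, 0.1595]
orientation: [-180.0, 0.0, -94.8]
force: [0.6, -0.4, 0.1]
opening: 0.0002
gripper_force: 0.0
```

```bash
python3 -c "
from h import *
go(.567,.07,.117,-94.5)"
```

```text
t 2.77 pos [0.5689 0.0695 0.1595] rpy [-1.7997e+02  1.0000e-02 -9.4820e+01] F [ 0.6 -0.4  0.1] open 0.0002
shares [-0.0004  0.0025  0.0531] turn -0.0035 rows 1.020538161593592 0.04461735639798734
```

Emit:
{"method": "send_rows", "body": {
  "deltas": [
    [[0,0,0.02],0],
    [[0,0,0.04],0],
    [[0,0,0.05],0],
    [[0,0,0.0535],0],
    [[0,0,0.0535],0]
  ]
}}

```text
clock: 3.18
tool_pos: [0.568, 0.067, 0.1165]
orientation: [179.9, -0.0, -94.9]
force: [0.7, 0.1, -0.0]
opening: 0.0006
gripper_force: 0.0
```

Emit:
{"method": "send_rows", "body": {
  "deltas": [
    [[0,0,0.0005],0],
    [[0,0,0.001],0],
    [[0,0,0.0015],0],
    [[0,0,0.002],0],
    [[0,0,0.0025],0]
  ]
}}

```text
clock: 3.6
tool_pos: [0.5685, 0.0674, 0.1154]
orientation: [-180.0, 0.0, -94.9]
force: [-0.2, 0.2, 0.9]
opening: 0.0003
gripper_force: 0.0
```

Emit:
{"method": "send_rows", "body": {
  "deltas": [
    [[0,0,0.0003],0],
    [[0,0,0.0006],0],
    [[0,0,0.0009],0],
    [[0,0,0.0012],0],
    [[0,0,0.0012],0]
  ]
}}

```text
clock: 4.02
tool_pos: [0.5682, 0.0675, 0.1138]
orientation: [180.0, -0.0, -94.8]
force: [-0.1, -0.4, -0.3]
opening: 0.0008
gripper_force: 0.0
```

Emit:
{"method": "send_rows", "body": {
  "deltas": [
    [[0,0,0.0003],0],
    [[0,0,0.0006],0],
    [[0,0,0.0009],0],
    [[0,0,0.0009],0],
    [[0,0,0.0009],0]
  ]
}}

```text
clock: 4.43
tool_pos: [0.5683, 0.0674, 0.1132]
orientation: [180.0, -0.0, -94.8]
force: [-0.4, 0.4, 0.1]
opening: 0.0006
gripper_force: 0.0
```

Emit:
{"method": "send_rows", "body": {
  "deltas": [
    [[0,0,0.0003],0],
    [[0,0,0.0006],0],
    [[0,0,0.0009],0],
    [[0,0,0.0009],0],
    [[0,0,0.0009],0]
  ]
}}

```text
clock: 4.85
tool_pos: [0.5683, 0.0674, 0.1125]
orientation: [180.0, -0.0, -94.8]
force: [0.0, 0.6, 0.5]
opening: 0.0004
gripper_force: 0.0
```

Emit:
{"method": "send_rows", "body": {
  "deltas": [
    [[0,0,0.0003],0],
    [[0,0,0.0006],0],
    [[0,0,0.0009],0],
    [[0,0,0.0009],0],
    [[0,0,0.0009],0]
  ]
}}

```text
clock: 5.27
tool_pos: [0.5683, 0.0674, 0.1119]
orientation: [-180.0, 0.0, -94.8]
force: [-1.0, 0.1, 2.2]
opening: 0.0002
gripper_force: 1.0
```

Emit:
{"method": "send_rows", "body": {
  "deltas": [
    [[0,0,0.0003],0],
    [[0,0,0.0006],0],
    [[0,0,0.0009],0],
    [[0,0,0.0009],0],
    [[0,0,0.0009],0]
  ]
}}

```text
clock: 5.68
tool_pos: [0.5683, 0.0675, 0.1114]
orientation: [-180.0, 0.0, -94.8]
force: [-2.3, -0.1, 7.0]
opening: 0.0003
gripper_force: 2.9
```

Emit:
{"method": "send_rows", "body": {
  "deltas": [
    [[0,0,0.0003],0],
    [[0,0,0.0006],0],
    [[0,0,0.0009],0],
    [[0,0,0.0012],0],
    [[0,0,0.0012],0]
  ]
}}

```text
clock: 6.1
tool_pos: [0.5684, 0.0674, 0.1109]
orientation: [-180.0, 0.0, -94.8]
force: [-4.1, 0.3, 9.9]
opening: 0.0007
gripper_force: 5.2
```

Emit:
{"method": "send_rows", "body": {
  "deltas": [
    [[0,0,0.0003],0],
    [[0,0,0.0006],0],
    [[0,0,0.0008],0],
    [[0,0,0.0008],0],
    [[0,0,0.0008],0]
  ]
}}

```text
clock: 6.52
tool_pos: [0.5684, 0.0675, 0.1106]
orientation: [-180.0, 0.0, -94.8]
force: [-3.9, 0.7, 13.1]
opening: 0.0004
gripper_force: 6.5
```

Emit:
{"method": "send_rows", "body": {
  "deltas": [
    [[-0.0015,0,0],0],
    [[-0.004,0,-0.0001],0],
    [[-0.0065,0,-0.00016],0],
    [[-0.009,0,-0.0002],0],
    [[-0.0125,0,-0.0003],0]
  ]
}}

```text
clock: 6.93
tool_pos: [0.569, 0.0761, 0.1108]
orientation: [180.0, -0.1, -94.8]
force: [-3.8, -7.2, 13.8]
opening: 0.0004
gripper_force: 6.5
```

Emit:
{"method": "send_rows", "body": {
  "deltas": [
    [[-0.005,0,-0.0001],0],
    [[-0.01,0,-0.00025],0],
    [[-0.015,0,-0.0004],0],
    [[-0.02,0,-0.0005],0],
    [[-0.025,0,-0.0006],0]
  ]
}}

```text
clock: 7.35
tool_pos: [0.5706, 0.096, 0.1112]
orientation: [180.0, -0.1, -94.8]
force: [-3.7, -7.5, 13.9]
opening: 0.0004
gripper_force: 6.7
```

```bash
python3 - <<'E'
from h import *
p=ctrl.snapshot("side"); save(p,"s1")
cv2.imwrite("pics/s1c.png",cv2.resize(p["color"][100:300,250:430,::-1],None,fx=2.8,fy=2.8,interpolation=2))
print(ctrl.get_obs()["force"])
E
```

```text
[-4.43192218 -4.67261686 13.93177515]
```

View pics/s1c.png

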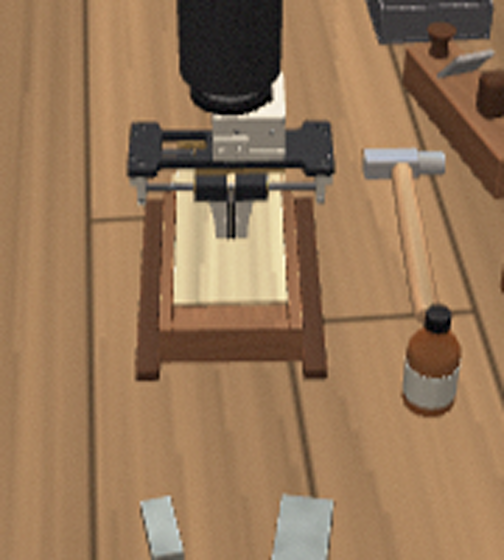

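The crop shows the lid following the finger: its -y edge is now at row 303, with the end wall's top and a gap at rows 305–330. I'll keep dragging.

Emit:
{"method": "send_rows", "body": {
  "deltas": [
    [[-0.006,0,-0.00015],0],
    [[-0.0125,0,-0.0003],0],
    [[-0.019,0,-0.0005],0],
    [[-0.025,0,-0.0006],0],
    [[-0.031,0,-0.0008],0]
  ]
}}

```text
clock: 7.82
tool_pos: [0.5725, 0.1207, 0.1118]
orientation: [180.0, -0.1, -94.8]
force: [-4.4, -6.9, 13.4]
opening: 0.0006
gripper_force: 6.8
```

Emit:
{"method": "send_rows", "body": {
  "deltas": [
    [[-0.006,0,-0.00015],0],
    [[-0.0125,0,-0.0003],0],
    [[-0.019,0,-0.0005],0],
    [[-0.025,0,-0.0006],0],
    [[-0.03,0,-0.0008],0]
  ]
}}

```text
clock: 8.23
tool_pos: [0.5744, 0.1447, 0.1124]
orientation: [179.9, -0.1, -94.8]
force: [-4.2, -7.7, 14.3]
opening: 0.0005
gripper_force: 6.9
```

Emit:
{"method": "send_rows", "body": {
  "deltas": [
    [[-0.004,0,-0.0001],0],
    [[-0.008,0,-0.0002],0],
    [[-0.012,0,-0.0003],0],
    [[-0.015,0,-0.0004],0],
    [[-0.018,0,-0.0005],0]
  ]
}}

```text
clock: 8.65
tool_pos: [0.5755, 0.1588, 0.1127]
orientation: [179.9, -0.1, -94.8]
force: [-4.7, -6.5, 13.8]
opening: 0.0003
gripper_force: 6.9
```

Emit:
{"method": "send_rows", "body": {
  "deltas": [
    [[-0.001,0,0],0],
    [[-0.002,0,0],0],
    [[-0.003,0,-0.0001],0],
    [[-0.004,0,-0.0001],0],
    [[-0.005,0,-0.0001],0]
  ]
}}

```text
clock: 9.07
tool_pos: [0.5758, 0.1627, 0.1128]
orientation: [179.9, -0.1, -94.8]
force: [-4.1, -7.7, 13.6]
opening: 0.0004
gripper_force: 7.0
```

Emit:
{"method": "send_rows", "body": {
  "deltas": [
    [[0,0,-0.01],0],
    [[0,0,-0.04],0],
    [[0,0,-0.08],0],
    [[0,0,-0.11],0],
    [[0,0,-0.13],0]
  ]
}}

```text
clock: 9.48
tool_pos: [0.5773, 0.1648, 0.2188]
orientation: [-179.8, 0.1, -94.8]
force: [1.2, 0.2, 0.3]
opening: 0.0001
gripper_force: 0.0
```

```bash
python3 - <<'E'
from h import *
for n in("top","side"):
    p=ctrl.snapshot(n); save(p,n+"2")
    for t in("lid","small_stone"):
        for q in ctrl.cut_out(p,t)[:1]:
            m=q["pixels"]; c=np.column_stack(np.nonzero(m)[::-1])
            b=cv2.boxPoints(cv2.minAreaRect(c.astype(np.float32)))
            w=ray(p,b,.018 if "st" in t else .047)[:,:2]; print(n,t,q["conf"],m.sum(),np.round(w,3).tolist(),w.mean(0))
a=cv2.imread("pics/top2.png")[150:240,230:350]; b=cv2.imread("pics/side2.png")[150:250,270:400]
a=cv2.resize(a,(600,450),interpolation=2)
cv2.imwrite("pics/c2.png",a); cv2.imwrite("pics/d2.png",cv2.resize(b,(650,500),interpolation=2))
go(.482,-.242,.2,-81)
E
```

```text
top lid 0.59 1668 [[0.525, 0.272], [0.635, 0.264], [0.617, 0.057], [0.507, 0.066]] [0.57097602 0.16487804]
top small_stone 0.65 193 [[0.488, -0.208], [0.499, -0.272], [0.473, -0.276], [0.463, -0.212]] [ 0.48063517 -0.24211793]
side lid 0.55 1745 [[0.522, 0.282], [0.641, 0.271], [0.616, 0.055], [0.51, 0.065]] [0.57203352 0.1683454 ]
side small_stone 0.54 296 [[0.462, -0.215], [0.49, -0.21], [0.498, -0.282], [0.471, -0.286]] [ 0.48052906 -0.24835094]
t 9.78 pos [0.576  0.1641 0.2149] rpy [ 1.7992e+02 -4.0000e-02 -9.4850e+01] F [-0.1 -0.7  0.6] open 0.0001
shares [0.5157 0.074  0.019 ] turn -0.1539 rows 10.002272552359425 1.9349270336938396
```

View pics/d2.png

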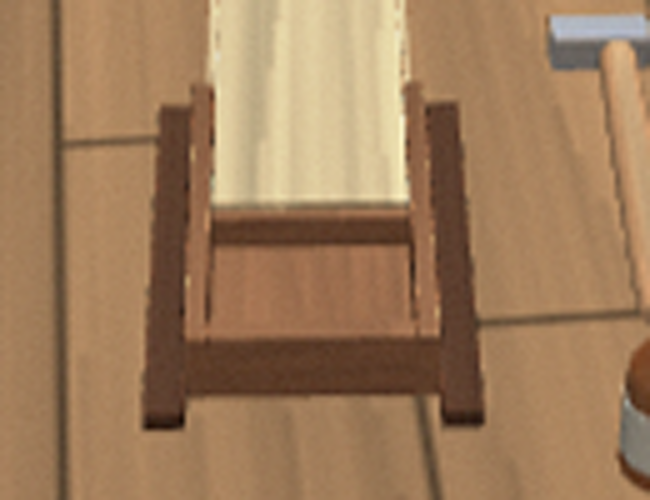

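The crop shows the lid's edge at row 205, the divider at 215–240 and the empty compartment floor at 245–335, so the lid is about 96 mm open. Next is the stone.

Emit:
{"method": "send_rows", "body": {
  "deltas": [
    [[0.051,0.0075,0.002],-0.03],
    [[0.103,0.015,0.004],-0.06],
    [[0.155,0.022,0.006],-0.09],
    [[0.206,0.0295,0.008],-0.12],
    [[0.258,0.037,0.0095],-0.154]
  ],
  "gripper": 0.65
}}

```text
clock: 10.2
tool_pos: [0.5284, -0.0398, 0.2071]
orientation: [179.9, -0.0, -80.8]
force: [1.1, 0.1, 0.0]
opening: 0.0284
gripper_force: 0.0
```

Emit:
{"method": "send_rows", "body": {
  "deltas": [
    [[0.05,0.0195,0.002],0],
    [[0.1,0.039,0.004],0],
    [[0.15,0.058,0.006],0],
    [[0.2,0.078,0.008],0],
    [[0.2414,0.0977,0.0095],0]
  ]
}}

```text
clock: 10.62
tool_pos: [0.4819, -0.2427, 0.1997]
orientation: [179.9, 0.0, -81.0]
force: [1.4, 0.2, 0.4]
opening: 0.0564
gripper_force: 0.0
```

```bash
python3 -c "
from h import *
go(.481,-.243,.15,-80.8)"
```

```text
t 10.62 pos [ 0.4819 -0.2427  0.1997] rpy [ 1.7991e+02  3.0000e-02 -8.0970e+01] F [1.4 0.2 0.4] open 0.0564
shares [0.0002 0.001  0.0621] turn -0.0018 rows 1.1908832162692997 0.02314027217295551
```

Emit:
{"method": "send_rows", "body": {
  "deltas": [
    [[0,0.001,0.04],0],
    [[0,0.001,0.08],0],
    [[0,0.001,0.12],0],
    [[0,0.001,0.15],0],
    [[0,0.001,0.162],0]
  ]
}}

```text
clock: 11.03
tool_pos: [0.4793, -0.2409, 0.0669]
orientation: [179.6, 0.1, -81.1]
force: [0.3, -0.2, -0.6]
opening: 0.0569
gripper_force: 0.0
```

Emit:
{"method": "send_rows", "body": {
  "deltas": [
    [[0,0,0],0],
    [[0,0,0],0],
    [[0,0,0],0],
    [[0,0,0],0],
    [[0,0,0],0]
  ]
}}

```text
clock: 11.45
tool_pos: [0.4829, -0.2411, 0.0725]
orientation: [-179.9, -0.0, -81.0]
force: [0.2, 0.0, -0.5]
opening: 0.0567
gripper_force: 0.0
```

```bash
python3 - <<'E'
from h import *
p=ctrl.snapshot("side"); save(p,"s3")
cv2.imwrite("pics/s3c.png",cv2.resize(p["color"][225:335,240:390,::-1],None,fx=4,fy=4,interpolation=2))
print(ctrl.get_obs()["force"],ctrl.get_obs()["tool_pos"])
E
```

```text
[-0.601166   -0.21409642 -0.08694156] [ 0.48273828 -0.24105793  0.07234747]
```

View pics/s3c.png

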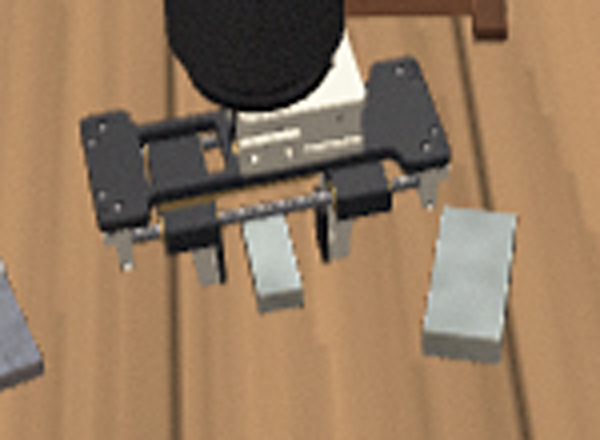

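The fingers straddle the stone evenly: left finger at crop x≈222, right at 320, stone at 245–300. I'll lower it slightly and close.

Emit:
{"method": "send_rows", "body": {
  "deltas": [
    [[0.001,0,0.001],0],
    [[0.001,0,0.002],0],
    [[0.001,0,0.0027],0],
    [[0.001,0,0.0027],0],
    [[0.001,0,0.0027],0]
  ]
}}

```text
clock: 11.92
tool_pos: [0.4822, -0.2419, 0.069]
orientation: [180.0, 0.0, -81.0]
force: [0.7, 0.3, -0.9]
opening: 0.0572
gripper_force: 0.0
```

Emit:
{"method": "send_rows", "body": {
  "deltas": [
    [[0,0,0],0],
    [[0,0,0],0],
    [[0,0,0],0],
    [[0,0,0],0],
    [[0,0,0],0]
  ],
  "gripper": 0.1
}}

```text
clock: 12.33
tool_pos: [0.4823, -0.2419, 0.069]
orientation: [-180.0, -0.0, -81.0]
force: [-0.4, 0.0, -0.4]
opening: 0.0291
gripper_force: 0.0
```

Emit:
{"method": "send_rows", "body": {
  "deltas": [
    [[0,0,0],0],
    [[0,0,0],0],
    [[0,0,0],0],
    [[0,0,0],0],
    [[0,0,0],0]
  ]
}}

```text
clock: 12.75
tool_pos: [0.4823, -0.2419, 0.069]
orientation: [-180.0, -0.0, -81.0]
force: [-0.2, -0.9, -0.5]
opening: 0.0253
gripper_force: 30.0
```

Emit:
{"method": "send_rows", "body": {
  "deltas": [
    [[0,0,-0.02],0],
    [[0,0,-0.05],0],
    [[0,0,-0.09],0],
    [[0,0,-0.12],0],
    [[0,0,-0.13],0]
  ]
}}

```text
clock: 13.17
tool_pos: [0.4837, -0.2423, 0.1768]
orientation: [-179.7, -0.1, -80.9]
force: [-0.2, -0.2, -0.3]
opening: 0.0252
gripper_force: 30.0
```

```bash
python3 -c "
from h import *
go(.562,.022,.172,-94.8); print(ctrl.get_obs()['gripper_force'])"
```

```text
t 13.17 pos [ 0.4837 -0.2423  0.1768] rpy [-1.7972e+02 -1.2000e-01 -8.0940e+01] F [-0.2 -0.2 -0.3] open 0.0252
shares [-0.3108 -0.1486  0.0061] turn 0.154 rows 6.610445831964687 1.9358909760666387
29.971923530101776
```

Emit:
{"method": "send_rows", "body": {
  "deltas": [
    [[-0.02,-0.01,0],0.02],
    [[-0.055,-0.026,0],0.06],
    [[-0.095,-0.045,0],0.1],
    [[-0.125,-0.06,0],0.13],
    [[-0.1554,-0.0743,0],0.154]
  ]
}}

```text
clock: 13.58
tool_pos: [0.5214, -0.1084, 0.1726]
orientation: [180.0, 0.0, -95.0]
force: [1.1, 0.1, -1.4]
opening: 0.0255
gripper_force: 30.0
```

Emit:
{"method": "send_rows", "body": {
  "deltas": [
    [[-0.04,-0.008,0],0],
    [[-0.08,-0.016,0],0],
    [[-0.12,-0.025,0],0],
    [[-0.15,-0.031,0],0],
    [[-0.1688,-0.035,0],0]
  ]
}}

```text
clock: 14.0
tool_pos: [0.561, 0.0248, 0.1724]
orientation: [180.0, -0.0, -94.8]
force: [0.4, 0.0, -1.8]
opening: 0.0255
gripper_force: 30.0
```

```bash
python3 - <<'E'
from h import *
p=ctrl.snapshot("side"); save(p,"s4")
go(.562,.022,.11,-94.8)
y=np.array([.079,.997]);x=np.array([.997,-.079]);c=np.array([.565,.066])
im=p["color"][:,:,::-1].copy()
P=[np.r_[c+a*x+b*y,h] for a,b,h in [(-.055,-.093,.043),(.055,-.093,.043),(.055,.006,.03),(-.055,.006,.03),(-.067,-.105,.043),(.067,-.105,.043)]]
im=cv2.resize(im[150:250,270:400],None,fx=5,fy=5,interpolation=2)
for u in proj(p,P): cv2.circle(im,tuple(int(v) for v in ((u-[270,150])*5+2.5)),4,(0,0,255),1)
cv2.imwrite("pics/s4c.png",im)
E
```

```text
t 14.05 pos [0.5619 0.0259 0.1725] rpy [-1.7998e+02  1.0000e-02 -9.4710e+01] F [ 1.8  0.8 -1. ] open 0.0261
shares [ 0.0048 -0.0005  0.0781] turn 0.001 rows 1.5020516866133358 0.012753534502931037
```

View pics/s4c.png

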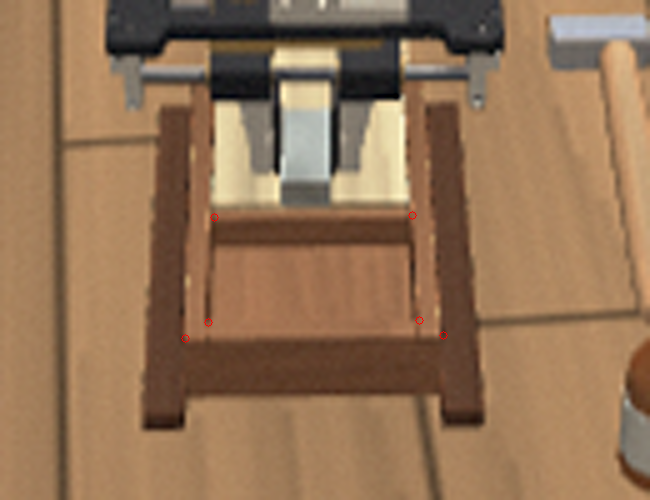

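The projected corners sit on the box outline, so the box estimate holds. The stone is gripped squarely. I'll lower it.

Emit:
{"method": "send_rows", "body": {
  "deltas": [
    [[0.0085,0,0.01],0],
    [[0.0085,0,0.04],0],
    [[0.0085,0,0.075],0],
    [[0.0085,0,0.1],0],
    [[0.0085,0,0.111],0]
  ]
}}

```text
clock: 14.47
tool_pos: [0.5578, 0.0138, 0.0808]
orientation: [179.7, -0.1, -94.9]
force: [-1.3, -0.0, -1.0]
opening: 0.0257
gripper_force: 30.0
```

Emit:
{"method": "send_rows", "body": {
  "deltas": [
    [[0,0,0.0005],0],
    [[0,0,0.001],0],
    [[0,0,0.002],0],
    [[0,0,0.003],0],
    [[0,0,0.003],0]
  ]
}}

```text
clock: 14.88
tool_pos: [0.5607, 0.0158, 0.0828]
orientation: [-179.9, 0.0, -94.8]
force: [-0.1, -0.1, -0.1]
opening: 0.0258
gripper_force: 30.0
```

Emit:
{"method": "send_rows", "body": {
  "deltas": [
    [[-0.003,0,0.001],0],
    [[-0.003,0,0.002],0],
    [[-0.003,0,0.0035],0],
    [[-0.003,0,0.005],0],
    [[-0.003,0,0.005],0]
  ]
}}

```text
clock: 15.3
tool_pos: [0.5602, 0.0181, 0.0775]
orientation: [180.0, -0.0, -94.8]
force: [0.0, 0.7, -0.9]
opening: 0.0262
gripper_force: 30.0
```

Emit:
{"method": "send_rows", "body": {
  "deltas": [
    [[0,0,0.0005],0],
    [[0,0,0.001],0],
    [[0,0,0.001],0],
    [[0,0,0.001],0],
    [[0,0,0.001],0]
  ]
}}

```text
clock: 15.72
tool_pos: [0.5604, 0.018, 0.077]
orientation: [-180.0, 0.0, -94.8]
force: [0.0, -0.3, 0.2]
opening: 0.026
gripper_force: 30.0
```

Emit:
{"method": "send_rows", "body": {
  "deltas": [
    [[0,0,0.0004],0],
    [[0,0,0.0008],0],
    [[0,0,0.0008],0],
    [[0,0,0.0008],0],
    [[0,0,0.0008],0]
  ]
}}

```text
clock: 16.13
tool_pos: [0.5604, 0.018, 0.077]
orientation: [-180.0, 0.0, -94.8]
force: [-2.0, -0.2, 6.3]
opening: 0.026
gripper_force: 30.0
```

Floor contact is clear at 6 N. I'll release and rise.

Emit:
{"method": "send_rows", "body": {
  "deltas": [
    [[0,0,0],0],
    [[0,0,0],0],
    [[0,0,0],0],
    [[0,0,0],0],
    [[0,0,0],0]
  ],
  "gripper": 0.5
}}

```text
clock: 16.55
tool_pos: [0.5603, 0.018, 0.0762]
orientation: [180.0, -0.0, -94.8]
force: [-0.3, 0.7, -0.7]
opening: 0.0436
gripper_force: 0.0
```

Emit:
{"method": "send_rows", "body": {
  "deltas": [
    [[0,0,-0.005],0],
    [[0,0,-0.02],0],
    [[0,0,-0.05],0],
    [[0,0,-0.08],0],
    [[0,0,-0.11],0]
  ]
}}

```text
clock: 16.97
tool_pos: [0.5601, 0.0179, 0.1654]
orientation: [180.0, -0.0, -94.8]
force: [0.1, 0.2, -0.5]
opening: 0.0435
gripper_force: 0.0
```

```bash
python3 - <<'E'
from h import *
go(.576,.164,.165,-94.8)
p=ctrl.snapshot("side"); save(p,"s5")
cv2.imwrite("pics/s5c.png",cv2.resize(p["color"][150:250,270:400,::-1],None,fx=4,fy=4,interpolation=2))
E
```

```text
t 16.97 pos [0.5601 0.0179 0.1654] rpy [ 1.7996e+02 -2.0000e-02 -9.4840e+01] F [ 0.1  0.2 -0.5] open 0.0435
shares [-0.1836 -0.0044  0.0004] turn -0.0004 rows 3.523776126089829 0.005415640670349037
```

View pics/s5c.png

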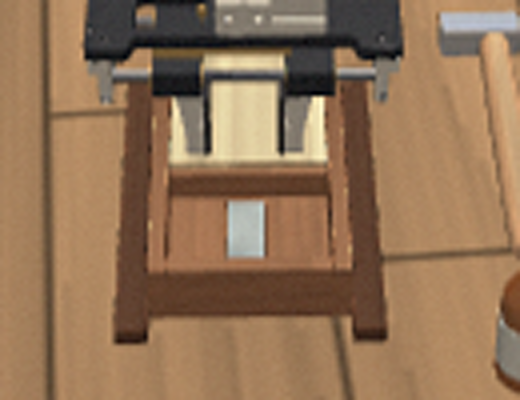

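The stone lies flat on the compartment floor, at crop (227–265, 200–258). Next I go back to the lid with the fingers shut.

Emit:
{"method": "send_rows", "body": {
  "deltas": [
    [[-0.03,-0.001,0],0],
    [[-0.07,-0.002,0],0],
    [[-0.115,-0.003,0],0],
    [[-0.155,-0.004,0],0],
    [[-0.1836,-0.0044,0],0]
  ],
  "gripper": 0
}}

```text
clock: 17.43
tool_pos: [0.5766, 0.1665, 0.1647]
orientation: [-179.9, 0.0, -94.8]
force: [-0.1, -0.7, 0.4]
opening: 0.0159
gripper_force: 0.0
```

Emit:
{"method": "send_rows", "body": {
  "deltas": [
    [[0,0,0.015],0],
    [[0,0,0.035],0],
    [[0,0,0.05],0],
    [[0,0,0.056],0],
    [[0,0,0.056],0]
  ]
}}

```text
clock: 17.85
tool_pos: [0.5756, 0.1638, 0.1184]
orientation: [179.9, -0.1, -94.8]
force: [-0.6, -0.1, 0.3]
opening: 0.0005
gripper_force: 0.0
```

Emit:
{"method": "send_rows", "body": {
  "deltas": [
    [[0,0,0],0],
    [[0,0,0],0],
    [[0,0,0],0],
    [[0,0,0],0],
    [[0,0,0],0]
  ]
}}

```text
clock: 18.27
tool_pos: [0.5765, 0.1641, 0.1201]
orientation: [-180.0, 0.0, -94.8]
force: [0.7, 0.2, 0.4]
opening: 0.0002
gripper_force: 0.0
```

Contact is expected near 0.114.

Emit:
{"method": "send_rows", "body": {
  "deltas": [
    [[0,0,0.0015],0],
    [[0,0,0.003],0],
    [[0,0,0.0045],0],
    [[0,0,0.0055],0],
    [[0,0,0.0055],0]
  ]
}}

```text
clock: 18.68
tool_pos: [0.5761, 0.164, 0.1148]
orientation: [180.0, -0.0, -94.8]
force: [0.1, -0.7, -0.2]
opening: 0.0002
gripper_force: 0.0
```

Emit:
{"method": "send_rows", "body": {
  "deltas": [
    [[0,0,0.0004],0],
    [[0,0,0.0008],0],
    [[0,0,0.0012],0],
    [[0,0,0.0012],0],
    [[0,0,0.0012],0]
  ]
}}

```text
clock: 19.1
tool_pos: [0.5763, 0.1641, 0.1144]
orientation: [-180.0, 0.0, -94.8]
force: [-0.3, -0.7, 1.7]
opening: 0.0002
gripper_force: 1.0
```

Emit:
{"method": "send_rows", "body": {
  "deltas": [
    [[0,0,0.0005],0],
    [[0,0,0.001],0],
    [[0,0,0.0015],0],
    [[0,0,0.0018],0],
    [[0,0,0.0018],0]
  ]
}}

```text
clock: 19.52
tool_pos: [0.5763, 0.1641, 0.1135]
orientation: [-180.0, 0.0, -94.8]
force: [-3.7, -0.1, 8.7]
opening: 0.0006
gripper_force: 4.4
```

Emit:
{"method": "send_rows", "body": {
  "deltas": [
    [[0,0,0.0004],0],
    [[0,0,0.0008],0],
    [[0,0,0.0012],0],
    [[0,0,0.0012],0],
    [[0,0,0.0012],0]
  ]
}}

```text
clock: 19.93
tool_pos: [0.5763, 0.1641, 0.113]
orientation: [-180.0, 0.0, -94.8]
force: [-4.5, -0.7, 12.9]
opening: 0.0002
gripper_force: 6.3
```

Now drag closed, along tool +x and descending 2.5 %.

Emit:
{"method": "send_rows", "body": {
  "deltas": [
    [[0.0015,0,0],0],
    [[0.004,0,0.0001],0],
    [[0.0065,0,0.00016],0],
    [[0.009,0,0.0002],0],
    [[0.0125,0,0.0003],0]
  ]
}}

```text
clock: 20.35
tool_pos: [0.5775, 0.1562, 0.1134]
orientation: [-179.7, 0.2, -94.8]
force: [0.1, 5.3, 8.6]
opening: 0.0005
gripper_force: 4.1
```

Emit:
{"method": "send_rows", "body": {
  "deltas": [
    [[0.005,0,0.0001],0],
    [[0.01,0,0.00025],0],
    [[0.015,0,0.0004],0],
    [[0.02,0,0.0005],0],
    [[0.025,0,0.0006],0]
  ]
}}

```text
clock: 20.77
tool_pos: [0.5759, 0.136, 0.1129]
orientation: [-179.7, 0.2, -94.8]
force: [-0.4, 5.2, 8.4]
opening: 0.0006
gripper_force: 4.1
```

The normal force fell to 8.5 N with only 5 N of drag, so the finger is likely slipping. I'll press harder.

Emit:
{"method": "send_rows", "body": {
  "deltas": [
    [[0,0,0.0005],0],
    [[0,0,0.001],0],
    [[0,0,0.0014],0],
    [[0,0,0.0018],0],
    [[0,0,0.0018],0]
  ]
}}

```text
clock: 21.18
tool_pos: [0.5759, 0.1356, 0.112]
orientation: [-179.7, 0.2, -94.8]
force: [-1.5, 2.4, 14.8]
opening: 0.0
gripper_force: 7.4
```

Emit:
{"method": "send_rows", "body": {
  "deltas": [
    [[0.0015,0,0],0],
    [[0.004,0,0.0001],0],
    [[0.0065,0,0.00016],0],
    [[0.009,0,0.0002],0],
    [[0.0125,0,0.0003],0]
  ]
}}

```text
clock: 21.6
tool_pos: [0.5752, 0.1265, 0.1119]
orientation: [-179.7, 0.2, -94.8]
force: [-2.0, 6.4, 14.2]
opening: 0.0002
gripper_force: 7.2
```

```bash
python3 - <<'E'
from h import *
p=ctrl.snapshot("side"); save(p,"s6")
# lid -y edge along box axis: colour profile
y=np.array([.079,.997]);x=np.array([.997,-.079]);c=np.array([.565,.066])
for n in("side2","s6"):
    im=cv2.imread("pics/%s.png"%n).astype(float)
    for a in(-.035,.035):
        s=np.arange(-.095,.03,.003); P=[np.r_[c+a*x+b*y,.0455+.025*b] for b in s]
        u=proj(p,P).astype(np.float32); v=cv2.remap(im.astype(np.float32),u[None,:,0],u[None,:,1],1)[0].sum(1)/3
        k=np.argmax(np.diff(v)); print(n,a,round(s[k]+.0015,4),np.round(v[::4]).astype(int).tolist())
E
```

```text
side2 -0.035 -0.0005 [120, 126, 123, 120, 120, 86, 65, 98, 148, 167, 166]
side2 0.035 -0.0005 [110, 114, 116, 117, 119, 83, 65, 105, 162, 190, 191]
s6 -0.035 -0.0095 [123, 127, 129, 125, 124, 90, 67, 141, 172, 171, 170]
s6 0.035 -0.0155 [113, 115, 118, 119, 122, 83, 64, 171, 195, 193, 192]
```

The lid has moved about 11 mm and the rest was slip. It now seems to carry, so I'll continue.

Emit:
{"method": "send_rows", "body": {
  "deltas": [
    [[0.005,0,0.0001],0],
    [[0.01,0,0.00025],0],
    [[0.015,0,0.0004],0],
    [[0.02,0,0.0005],0],
    [[0.025,0,0.0006],0]
  ]
}}

```text
clock: 22.07
tool_pos: [0.5736, 0.1064, 0.1114]
orientation: [-179.7, 0.2, -94.8]
force: [-1.4, 7.3, 13.9]
opening: 0.0008
gripper_force: 7.1
```

```bash
cat >> h.py <<'E'
def edge(n):
    p=ctrl.snapshot("side"); save(p,n); o=ctrl.get_obs()
    y=np.array([.079,.997]);x=np.array([.997,-.079]);c=np.array([.565,.066])
    for a in(-.035,-.025,.025,.035):
        s=np.arange(-.11,.03,.001); P=[np.r_[c+a*x+b*y,.0455+.025*b] for b in s]
        u=proj(p,P).astype(np.float32); v=cv2.remap(p["color"].astype(np.float32),u[None,:,0],u[None,:,1],1)[0].sum(1)/3
        i=np.nonzero(v[:-1]<145)[0]; print(a,round(s[i[-1]],4) if len(i) else None,end="; ")
    print(np.round(o["tool_pos"],4),np.round(o["force"],1))
E
python3 -c "
from h import *
edge('s7')"
```

```text
-0.035 -0.031; -0.025 -0.032; 0.025 -0.033; 0.035 -0.034; [0.5736 0.1058 0.1114] [-0.9  4.5 14.4]
```

The lid is carrying; about 66 mm remain.

Emit:
{"method": "send_rows", "body": {
  "deltas": [
    [[0.006,0,0.00015],0],
    [[0.0125,0,0.0003],0],
    [[0.019,0,0.0005],0],
    [[0.025,0,0.0006],0],
    [[0.03,0,0.0008],0]
  ]
}}

```text
clock: 22.53
tool_pos: [0.5718, 0.0823, 0.1108]
orientation: [-179.6, 0.2, -94.8]
force: [-2.1, 7.0, 14.5]
opening: 0.0006
gripper_force: 7.2
```

Emit:
{"method": "send_rows", "body": {
  "deltas": [
    [[0.006,0,0.00015],0],
    [[0.0125,0,0.0003],0],
    [[0.019,0,0.0005],0],
    [[0.025,0,0.0006],0],
    [[0.03,0,0.0008],0]
  ]
}}

```text
clock: 22.95
tool_pos: [0.5699, 0.0582, 0.1101]
orientation: [-179.6, 0.2, -94.8]
force: [-1.4, 6.8, 14.5]
opening: 0.0006
gripper_force: 7.3
```

```bash
python3 -c "
from h import *
edge('s8')"
```

```text
-0.035 -0.08; -0.025 -0.082; 0.025 -0.079; 0.035 -0.08; [0.5698 0.0577 0.1101] [-0.   3.1 14.8]
```

Emit:
{"method": "send_rows", "body": {
  "deltas": [
    [[0.0035,0,0.0001],0],
    [[0.007,0,0.0002],0],
    [[0.0105,0,0.00025],0],
    [[0.014,0,0.0003],0],
    [[0.0165,0,0.0004],0]
  ]
}}

```text
clock: 23.42
tool_pos: [0.5689, 0.0451, 0.1098]
orientation: [-179.6, 0.2, -94.8]
force: [-1.6, 6.4, 14.5]
opening: 0.0006
gripper_force: 7.2
```

Emit:
{"method": "send_rows", "body": {
  "deltas": [
    [[0.0008,0,0],0],
    [[0.0016,0,0],0],
    [[0.0024,0,0],0],
    [[0.0032,0,0.0001],0],
    [[0.004,0,0.0001],0]
  ]
}}

```text
clock: 23.83
tool_pos: [0.5686, 0.042, 0.1097]
orientation: [-179.6, 0.2, -94.8]
force: [-1.1, 7.3, 14.6]
opening: 0.0007
gripper_force: 7.3
```

```bash
python3 -c "
from h import *
edge('s9')"
```

```text
-0.035 0.028; -0.025 0.028; 0.025 0.028; 0.035 0.028; [0.5686 0.0419 0.1098] [-1.4  6.9 15. ]
```

Emit:
{"method": "send_rows", "body": {
  "deltas": [
    [[0.0006,0,0],0],
    [[0.0012,0,0],0],
    [[0.0018,0,0],0],
    [[0.0024,0,0],0],
    [[0.003,0,0.0001],0]
  ]
}}

```text
clock: 24.3
tool_pos: [0.5684, 0.0397, 0.1097]
orientation: [-179.6, 0.2, -94.8]
force: [0.2, 6.3, 14.1]
opening: 0.0006
gripper_force: 7.3
```

Emit:
{"method": "send_rows", "body": {
  "deltas": [
    [[0.0005,0,0],0],
    [[0.001,0,0],0],
    [[0.0015,0,0],0],
    [[0.002,0,0],0],
    [[0.0025,0,0.0001],0]
  ]
}}

```text
clock: 24.72
tool_pos: [0.5683, 0.0376, 0.1096]
orientation: [-179.6, 0.2, -94.8]
force: [-1.7, 7.2, 15.2]
opening: 0.0004
gripper_force: 7.4
```

Emit:
{"method": "send_rows", "body": {
  "deltas": [
    [[0.0005,0,0],0],
    [[0.001,0,0],0],
    [[0.0015,0,0],0],
    [[0.002,0,0],0],
    [[0.0025,0,0],0]
  ]
}}

```text
clock: 25.13
tool_pos: [0.5683, 0.0362, 0.1096]
orientation: [-179.6, 0.2, -94.8]
force: [-1.2, 10.0, 14.1]
opening: 0.0002
gripper_force: 7.2
```

Emit:
{"method": "send_rows", "body": {
  "deltas": [
    [[0.0005,0,0],0],
    [[0.001,0,0],0],
    [[0.0015,0,0],0],
    [[0.002,0,0],0],
    [[0.0025,0,0.0001],0]
  ]
}}

```text
clock: 25.55
tool_pos: [0.5683, 0.0342, 0.1096]
orientation: [-179.6, 0.2, -94.7]
force: [-0.4, 10.0, 14.8]
opening: 0.0005
gripper_force: 7.1
```

The tangential force jumped to 10 N and stayed there, so the lid is on its stop and the finger is slipping. I'll lift clear.

Emit:
{"method": "send_rows", "body": {
  "deltas": [
    [[0,0,-0.01],0],
    [[0,0,-0.04],0],
    [[0,0,-0.08],0],
    [[0,0,-0.12],0],
    [[0,0,-0.16],0]
  ]
}}

```text
clock: 25.97
tool_pos: [0.5645, 0.0315, 0.2361]
orientation: [179.9, -0.0, -94.8]
force: [0.9, 1.0, -0.3]
opening: 0.0004
gripper_force: 0.0
```

Emit:
{"method": "send_rows", "body": {
  "deltas": [
    [[-0.04,0,-0.03],0],
    [[-0.09,0,-0.06],0],
    [[-0.13,0,-0.08],0],
    [[-0.17,0,-0.1],0],
    [[-0.2,0,-0.1],0]
  ]
}}

```text
clock: 26.38
tool_pos: [0.5796, 0.1937, 0.3189]
orientation: [-179.7, 0.2, -94.8]
force: [1.0, 0.3, 0.2]
opening: 0.0003
gripper_force: 0.0
```

```bash
python3 - <<'E'
from h import *
edge('s10'); p0=cv2.imread("pics/side0.png"); p=cv2.imread("pics/s10.png")
f=lambda i:cv2.resize(i[150:250,290:380],None,fx=4.2,fy=4.2,interpolation=2)
cv2.imwrite("pics/cmp.png",np.hstack([f(p0),f(p)]))
E
```

```text
-0.035 -0.1; -0.025 -0.1; 0.025 -0.1; 0.035 -0.1; [0.5796 0.1965 0.3167] [1.6 1.9 0.2]
```

View pics/cmp.png

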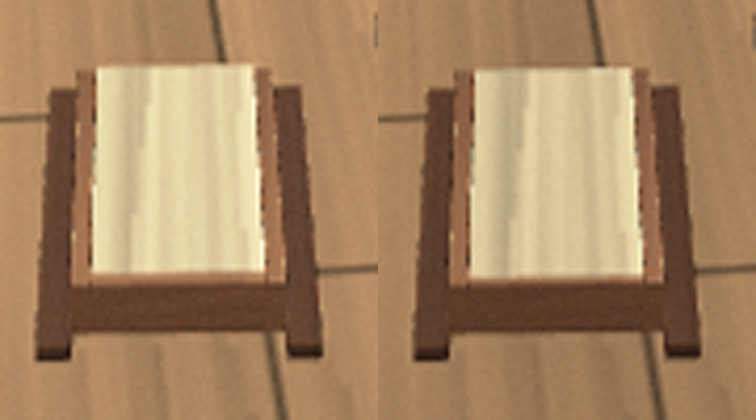

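The comparison shows the lid further home than at the start. Its far edge is at row 68 against 64, flush with the end, and its near edge is at 278 against 273. I'll hand in.

```bash
python3 -c "
from h import *
print(ctrl.close_job())"
```

```text
the job is handed in; nothing more can be done
None
```

The small whetstone lies flat in the compartment and the lid is slid home against its stop; I handed the job in at about 26 s, but the hand-in returned no verdict.

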